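# Back off the brass clamp collar

### The arm

A 7-joint arm with a two-finger parallel gripper is mounted at the origin on the work surface. World frame = base frame: x ahead of the robot, y to its left, z up, the work surface at z = 0. Lengths are in m, angles in rad, forces in N, time in s.
With the tool pointing down it reaches from about 0.425 to 0.925 m from the base axis. Payload 6.8 kg.
Tool frame: the origin (TCP) lies on the mounting face of the last link; the fingertips stand 173 mm ahead of it and the grasp point (between the pads) lies 155 mm ahead of it (grip_point_offset is the distance from the TCP to the grasp point, in m); x points along the fingers, z is the direction in which the jaws open and shut, and the axes are right-handed (so a half turn about x gives the same grasp; the last joint's range is limited). The gripper opens to 85 mm and grips with 20 to 120 N. Pads are 22 mm wide; open, the fingers measure 114 mm over their backs; the gripper's body (76 mm by 85 mm) begins 54 mm behind the grasp point. The pads swing forward as they close: fully open they stand 13 mm farther back than shut.
Start: joints at [-1.304, 0.477, 0.022, 1.555, -0.011, 1.109, -0.083], TCP at [0.247, 0.628, 0.405] pointing down, gripper open.
Joint ranges: [-2.96, 2.96], [-0.34, 2.1], [-1.41, 1.46], [0.24, 2.44], [-1.37, 4.51], [0.17, 1.92], [-2.96, 2.96]. Speed limits (rad/s): [2.39, 2.39, 3.14, 3.14, 3.14, 3.14, 3.14].

### API

Orientations are given as a rotation vector (axis times angle).
In Python, from bench import * gives the robot as it stands. The module is installed in compiled form; this text tells all that it offers.
- The arm moves only by the tool servo_tool, never from a script. Its argument "motion" is a list of rows, each a list of 5 numbers: the shift along the tool's x, y, z in m, then the turn about the tool's x in degrees, then the gripper command: -1 is fully open, 1 is shut, values between are in proportion. In form: [[dx, dy, dz, turn, fingers], ...]. A call has 1 to 8 rows; each row is the pose to reach, as a shift and turn from the pose measured when the call began, along the tool's axes at that moment; what a row does not reach only later rows make up. A row lasts 1/10 s, in which the tool goes at most 50 mm and 8.59 degrees, less where a joint would pass 70% of its speed; a pose out of reach is approached as far as the arm can. A call with a gripper value outside its range is refused whole. The fingers move at their own pace and stop on an object; "force" is the grip in N (left out, the last holds). Time passes only in rows, so rows that repeat a pose let the fingers close. It gives the time, the measured TCP pose, the force and the opening at its end, in the units of the state.
- get_obs(): the state, without advancing time (a new reading comes with each control period).
- grab_frame(name): name is "side" or "top" or "wrist"; returns the picture (384x512x3 uint8, red, green, blue); there is no depth.
- camera_params(name): a dict with "mtx" (3x3 intrinsics, pixels), "world_to_cam" (4x4, takes a point from world to camera coordinates); the wrist camera has in their place "T_tool_cam" (4x4, takes a point from camera to tool coordinates, whose origin is the TCP and whose axes are the tool frame's). Camera axes: x right, y down, z forward; pixel columns grow to the right and rows downward; lengths in m; the calibration is good to about 2 mm. A picture is of the moment at which its call begins: read the wrist's pose just before it. camera_params takes no time and is no camera call.
- hand_in(): hands the job in, once; it reports no verdict.
The state is a dict: "clock": time; "joints": joint angles; "qvel": joint speeds; "tau": joint torques, N m; "tcp_pos": TCP position; "orientation": TCP orientation; "contact_force": force on the tool from outside, world axes, zero at the start; "moment": the same for the moment, N m; "grip_width": finger opening in m.
Only numpy, scipy, OpenCV 4.12 (cv2) and the standard library are available. Lean on these libraries where they do the work, as an engineer would, in place of code of your own. Each camera call takes 0.05 s, during which the arm holds its last target. There are 200 camera calls.

### The job

The glued green glass has set: loosen the brass clamp collar by rolling a fingertip around its knurled rim, anticlockwise seen from above, for two full turns from where it is now, so that its blue mark again points along the white line on the strap and the strap has lifted off the glass. Use only the fingertips: do not grasp anything, leave the black collar as it is, leave both panes of glass where they lie, and do not disturb the other things on the table.

Things in the scene. Friction and masses are not known exactly. Their poses are not given: they have to be found in the camera images.
- brass_jig: Brass collar's jig: plywood board 200 x 120 x 18 mm screwed to the table, with a hold-down clamp. Origin: centre of its underside, on the post's axis; x axis along the dark steel strap (180 x 34 x 12 mm) to the corked toe that presses on the glass. A fixed steel post (16 mm across, top 96 mm above the table) stands at the middle; the knurled collar turns on it above the strap.
- brass_collar (a joint): Turning of the brass collar, rad: 0 at the start (tight), growing anticlockwise from above (loosening); stop at 18.85. Takes about 0.06 N m, stays where left. Disc 30 mm thick, 97 mm across over 20 upright ridges (7 mm wide, standing 3.5 mm out of a 90 mm disc), too wide to grasp. Underside 47.5 mm, top 77.5 mm above the table when tight; strap and collar rise 5 mm per turn.
- brass_axis (a point): Centre of the brass collar, on its turning axis at half its thickness (62.5 mm above the table when tight); it rises and turns with the collar. The strap's top, under the rim, is 39.5 mm above the table when tight and 49.5 mm after two turns; above it the rim is free all round.
- brass_mark (a point): Blue mark (20 x 7 mm) on the brass collar's top face: this point is 40 mm from the axis, near the rim; when tight, and after each full turn, it points along the white line on the strap, towards the toe.
- black_jig: Black collar's jig: plywood board 200 x 120 x 18 mm screwed to the table, with a hold-down clamp. Origin: centre of its underside, on the post's axis; x axis along the dark steel strap (180 x 34 x 12 mm) to the corked toe that presses on the glass. A fixed steel post (16 mm across, top 96 mm above the table) stands at the middle; the knurled collar turns on it above the strap.
- black_collar (a joint): Turning of the black collar in rad, 0 at the start; same size and heights as the brass one. To be left as it is.
- brass_pane: Green glass pane 60 x 100 x 6 mm, loose, lying on the brass jig's board under the strap's toe; origin at the centre of its underside.
- black_pane: Amber glass pane 60 x 100 x 6 mm, loose, lying on the black jig's board under the strap's toe; origin at the centre of its underside.
- foil_roll: Loose roll of copper foil, a ring 90 mm across, 14 mm high, lying flat; origin at the centre of its underside.
- scissors: Loose scissors with black handles, lying flat, about 150 x 80 x 10 mm; origin near the pivot, on the table.
- red_tin: Loose red box 85 x 120 x 35 mm; origin at the centre of its underside.
- bottle: Loose glass bottle, 72 mm across, 240 mm tall, upright; origin at the centre of its underside.
- square: Loose L-shaped aluminium square, legs about 90 mm and 80 mm, 4 mm thick; origin under the middle of the long leg.
- flux_jar: Loose amber jar with a white cap, 52 mm across, 60 mm tall; origin at the centre of its underside.

How it is judged:
By the outcome, as a careful person would: the job done as asked, in the order asked, and still so for the second after the job is handed in, with the robot touching nothing.
It also fails if it takes over 64 s, if anything falls off the work surface, if the arm or the gripper's body presses on something with over 40 N, if the wrist force passes 120 N, or if a joint passes its speed limit or range.

## Working session

There is one attempt and no reset: what is moved stays moved. The work goes in short steps, Python scripts to look and compute and a tool call to move; the robot and the scene stay as the last step left them, time stands still between calls to the robot, and variables do not carry over. Pictures are saved under pics/ and viewed, about 8 in all and at most 12, crops included, and the job is handed in when it is done.

Besides the shell and the picture viewer there is one more tool, called after "Emit:" as name(argument=value, ...), one argument or row to a line, values as JSON. servo_tool: Moves the arm, as the interface text tells. Its arguments: {"type":"object","properties":{"motion":{"type":"array","items":{"type":"array","items":{"type":"number"}}},"force":{"type":"number"}},"required":["motion"]}

```bash
mkdir -p pics; cat > h.py <<'E'
from bench import *
import numpy as np, cv2
from scipy.spatial.transform import Rotation as R
def save(n,f):
    im=grab_frame(n); cv2.imwrite(f'pics/{f}.png',im[:,:,::-1]); return im
def ray(n,uv,z):
    p=camera_params(n); M=np.linalg.inv(p['world_to_cam']); d=M[:3,:3]@np.linalg.inv(p['mtx'])@np.array([uv[0],uv[1],1.]); o=M[:3,3]
    return o+d*(z-o[2])/d[2]
E
python3 - <<'E'
from h import *
for n in('top','side'):save(n,n+'0')
print(get_obs())
for n in('top','side'):print(camera_params(n))
o=get_obs();print(R.from_rotvec(o['orientation']).as_matrix().round(3))
print(camera_params('wrist'))
E
```

```text
{'clock': 0.1, 'joints': array([-1.30406746,  0.47770572,  0.02234079,  1.55633751, -0.01148586,
        1.10929743, -0.08306917]), 'qvel': array([-0.00051885, -0.000754  , -0.00023607, -0.00385556, -0.00062294,
       -0.00014138, -0.00042952]), 'tau': array([ 3.94146904e-03, -5.97761679e+01,  1.61317136e+00, -2.81951594e+01,
        1.27544085e-02,  5.05486300e-03, -1.65228607e-05]), 'tcp_pos': array([0.24702816, 0.62790992, 0.4038369 ]), 'orientation': array([-0.92986435,  1.36480165,  0.9281886 ]), 'contact_force': array([ 0.55262331, -0.11290227, -0.39431054]), 'moment': array([ 0.02254758, -0.06751132,  0.02860946]), 'grip_width': 0.08536879733172809}
{'mtx': array([[350.92404511,   0.        , 256.96255216],
       [  0.        , 350.92404511, 195.89513905],
       [  0.        ,   0.        ,   1.        ]]), 'world_to_cam': array([[-0.00770004, -0.99995296, -0.00589758,  0.02047078],
       [-0.99663212,  0.00815571, -0.081596  ,  0.57560611],
       [ 0.08164026,  0.00524943, -0.99664804,  1.05784626],
       [ 0.        ,  0.        ,  0.        ,  1.        ]])}
{'mtx': a
[... 307 characters left out ...]
4046,  0.78196678, -0.53583918,  0.83196344],
       [ 0.        ,  0.        ,  0.        ,  1.        ]])}
[[-0.    -0.931  0.366]
 [-0.002  0.366  0.931]
 [-1.    -0.    -0.002]]
{'mtx': array([[270.44488774,   0.        , 247.73962755],
       [  0.        , 270.44488774, 194.15115648],
       [  0.        ,   0.        ,   1.        ]]), 'T_tool_cam': array([[ 4.52871463e-04, -2.62811806e-01,  9.64847008e-01,
         3.07829501e-02],
       [ 7.56703613e-04, -9.64846741e-01, -2.62812088e-01,
         6.63956874e-02],
       [ 9.99999611e-01,  8.49123312e-04, -2.38080913e-04,
         4.09162360e-04],
       [ 0.00000000e+00,  0.00000000e+00,  0.00000000e+00,
         1.00000000e+00]])}
```

View pics/top0.png

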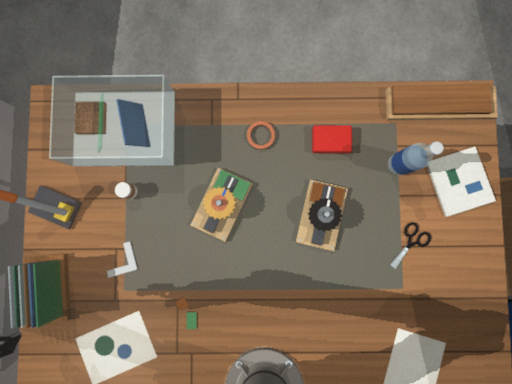

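View pics/side0.png

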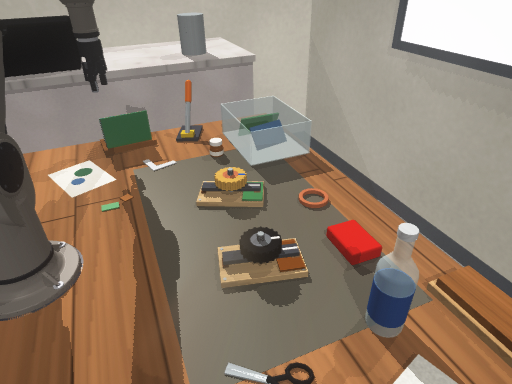

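The top view shows the brass collar near (219,203), its toe pointing to the upper right. The black collar is near (325,214). The side view agrees, with the brass collar near (231,179). Next I measure the collar and view a crop.

```bash
python3 - <<'E'
from h import *
im=cv2.imread('pics/top0.png'); 
hsv=cv2.cvtColor(im,cv2.COLOR_BGR2HSV)
cv2.imwrite('pics/crop0.png',cv2.resize(im[150:260,170:280],None,fx=5,fy=5,interpolation=cv2.INTER_CUBIC))
m=cv2.inRange(hsv,(12,130,120),(32,255,255)); m[:,:185]=0;m[:,250:]=0;m[:170]=0;m[240:]=0
n,l,s,c=cv2.connectedComponentsWithStats(m); i=1+s[1:,4].argmax(); print(s[i],c[i])
P=cv2.findNonZero((l==i).astype(np.uint8)); (u,v),r=cv2.minEnclosingCircle(P); print(u,v,r)
print(ray('top',(u,v),.0775)); 
s2=cv2.imread('pics/side0.png'); m=cv2.inRange(cv2.cvtColor(s2,cv2.COLOR_BGR2HSV),(12,130,120),(32,255,255)); m[:,:205]=0;m[:,255:]=0;m[:150]=0;m[205:]=0
n,l,s,c=cv2.connectedComponentsWithStats(m); i=1+s[1:,4].argmax(); x,y,w,h,a=s[i];print(s[i],ray('side',(x+w/2,y+h/2),.0625))
E
```

```text
[204 188  32  31 538] [218.95910781 203.54460967]
219.11289978027344 203.0 15.918634414672852
[0.55139253 0.12646613 0.0775    ]
[215 168  32  23 437] [0.55444541 0.11855566 0.0625    ]
```

View pics/crop0.png

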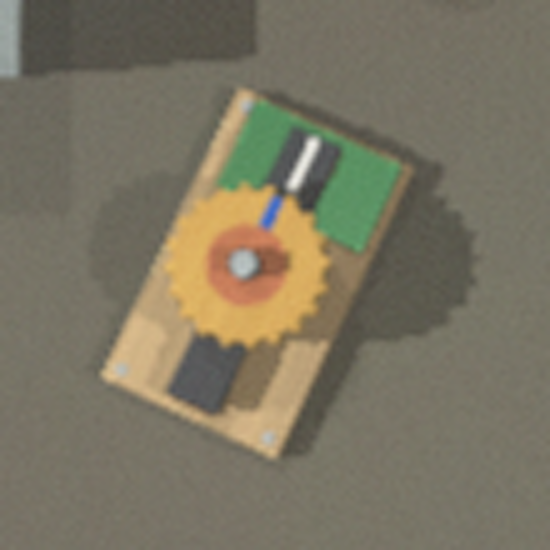

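The top ray gives a brass axis of (0.551, 0.1265) and a rim radius of about 46 mm, which fits the 48.5 mm given. In the crop the blue mark points along the white line, to the upper right.

My plan is to shut the fingers and lock a corner of the fingertip block into the knurl gaps. I then drive it round the rim in four half-turn strokes, turning the tool as it goes.

Emit:
servo_tool(
  motion=[
    [0, -0.02, -0.018, 8, 1],
    [0, -0.045, -0.04, 16, 1],
    [0.005, -0.075, -0.067, 24, 1],
    [0.01, -0.105, -0.094, 32, 1],
    [0.015, -0.135, -0.121, 40, 1],
    [0.02, -0.165, -0.148, 48, 1],
    [0.02, -0.195, -0.175, 56, 1],
    [0.02, -0.225, -0.2, 65, 1],
  ],
)

```text
clock: 0.9
tcp_pos: [0.3835, 0.3575, 0.3838]
orientation: [-0.051, 1.572, 0.047]
contact_force: [0.4, 0.1, -0.2]
grip_width: -0.0003
```

```bash
cat >> h.py <<'E'
A,B=.011,.0145   # half sizes of the shut fingertips along tool y, z
C=np.array([.5514,.1265])
def pose():
    o=get_obs(); M=R.from_rotvec(o['orientation']).as_matrix(); return o,M,np.degrees(np.arctan2(M[1,2],M[0,2]))
def tcp(th,psi,r,s):   # corner at angle th, radius r; s=+1 leading face +z, -1: -z
    t,p=np.radians([th,psi]); return C+r*np.array([np.cos(t),np.sin(t)])-s*(B*np.array([np.cos(p),np.sin(p)])+A*np.array([-np.sin(p),np.cos(p)]))
def rows(tg):   # tg: list of (xy,z,psi) -> rows in tool axes
    o,M,p0=pose(); out=[]
    for xy,z,p in tg:
        d=M.T@(np.array([*xy,z])-o['tcp_pos']); t=(p0-p+180)%360-180
        out.append([*d.round(4).tolist(),round(t,1),1])
    print(out); print('clock',o['clock'],'tcp',o['tcp_pos'].round(4),'psi',p0.round(1),'F',o['contact_force'].round(1),'j',o['joints'].round(2),'w',o['grip_width'])
E
python3 - <<'E'
from h import *
o,M,p0=pose(); e=tcp(153,-62,.06,1); s=o['tcp_pos']
rows([(s[:2]+(e-s[:2])*k/8, .38, p0+(-62-p0)*k/8) for k in range(1,9)])
E
```

```text
[[0.0038, -0.0252, 0.0107, np.float64(8.2), 1], [0.0038, -0.0505, 0.0214, np.float64(16.4), 1], [0.0039, -0.0757, 0.0321, np.float64(24.6), 1], [0.0039, -0.1009, 0.0427, np.float64(32.8), 1], [0.004, -0.1262, 0.0534, np.float64(41.0), 1], [0.004, -0.1514, 0.0641, np.float64(49.2), 1], [0.0041, -0.1766, 0.0748, np.float64(57.4), 1], [0.0041, -0.2018, 0.0855, np.float64(65.6), 1]]
clock 0.9 tcp [0.3835 0.3575 0.3838] psi 3.6 F [ 0.4  0.1 -0.2] j [-1.14  0.26  0.33  1.95 -0.1   0.95 -0.71] w -0.00034066777888161194
```

Emit:
servo_tool(
  motion=[
    [0.004, -0.025, 0.011, 8.2, 1],
    [0.004, -0.05, 0.021, 16.4, 1],
    [0.004, -0.076, 0.032, 24.6, 1],
    [0.004, -0.101, 0.043, 32.8, 1],
    [0.004, -0.126, 0.053, 41, 1],
    [0.004, -0.151, 0.064, 49.2, 1],
    [0.004, -0.177, 0.075, 57.4, 1],
    [0.004, -0.202, 0.085, 65.6, 1],
  ],
)

```text
clock: 1.7
tcp_pos: [0.4812, 0.16, 0.38]
orientation: [0.845, 1.4, -0.849]
contact_force: [-0.1, 0.1, -0.9]
grip_width: 0.0
```

```bash
python3 - <<'E'
from h import *
o,M,p0=pose(); save('wrist','w1')
rows([(tcp(153,-62,.06,1),z,-62) for z in (.36,.33,.29)])
# project C at z .0775 and corner guesses into wrist image
T=camera_params('wrist'); K=T['mtx'];I=np.linalg.inv(T['T_tool_cam'])
def pt(x): q=K@(I[:3,:3]@x+I[:3,3]); return q[:2]/q[2]
print('C',pt(M.T@(np.array([*C,.0775])-o['tcp_pos'])))
for y in(-A,A):
  for z in(-B,B): print(y,z,pt(np.array([.173,y,z])))
E
```

```text
[[0.0202, 0.0015, -0.0057, np.float64(-1.1), 1], [0.0502, 0.0016, -0.0059, np.float64(-1.1), 1], [0.0902, 0.0016, -0.006, np.float64(-1.1), 1]]
clock 1.75 tcp [0.4827 0.1557 0.3803] psi -63.1 F [ 1.  -3.4 -0.2] j [-0.98  0.26  0.65  2.01 -0.19  0.93 -1.34] w -6.2137378990739e-06
C [310.51998946 140.79582589]
-0.011 -0.0145 [223.19387756 258.50790793]
-0.011 0.0145 [272.97477385 258.52189969]
0.011 -0.0145 [222.29118337 223.11928638]
0.011 0.0145 [273.96273106 223.1404727 ]
```

View pics/w1.png

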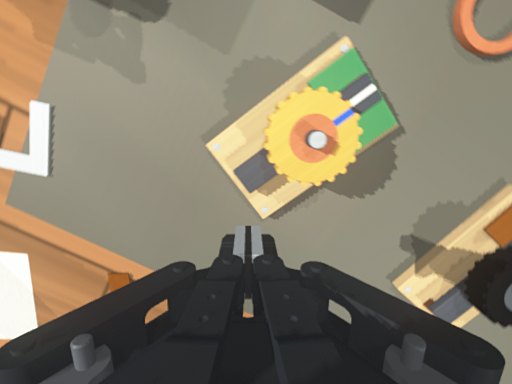

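The wrist view shows the collar centred near (314,137), against a prediction of (310,141). The pads reach up to about (249,227). I'll zoom in on the tip and measure the collar more closely.

```bash
python3 - <<'E'
from h import *
im=cv2.imread('pics/w1.png'); cv2.imwrite('pics/w1tip.png',cv2.resize(im[210:310,190:310],None,fx=6,fy=6,interpolation=cv2.INTER_CUBIC))
m=cv2.inRange(cv2.cvtColor(im,cv2.COLOR_BGR2HSV),(18,130,120),(32,255,255)); m[:,:258]=0;m[:,370:]=0;m[:80]=0;m[195:]=0
n,l,s,c=cv2.connectedComponentsWithStats(m); i=1+s[1:,4].argmax(); P=cv2.findNonZero((l==i).astype(np.uint8)); 
e=cv2.fitEllipse(cv2.convexHull(P)); print(s[i],e, cv2.minEnclosingCircle(P))
o,M,p0=pose();T=camera_params('wrist');X=T['T_tool_cam']
d=M@X[:3,:3]@np.linalg.inv(T['mtx'])@np.array([*e[0],1]); p=o['tcp_pos']+M@X[:3,3]; print(p+d*(.0775-p[2])/d[2], d)
E
```

```text
[ 264   87   98   99 4965] ((312.50921630859375, 136.12948608398438), (95.60298919677734, 100.81928253173828), 41.66794967651367) ((312.16021728515625, 135.58163452148438), 50.66620635986328)
[0.55776743 0.12108362 0.0775    ] [ 0.06000774 -0.24346693 -1.02005284]
```

View pics/w1tip.png

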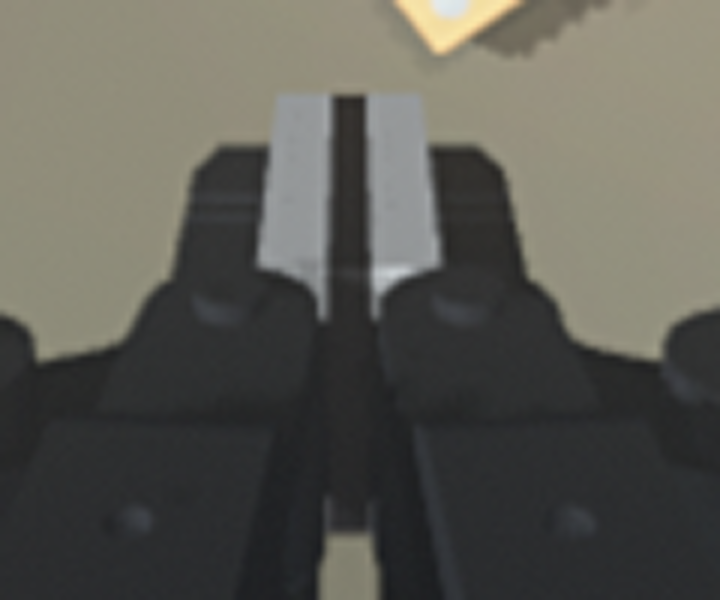

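The tip crop shows the pad block is about 14 mm wide (z ±7) and reaches y = +11. The dark housings (z ±14) sit further back, so I'll use the pad corner with B = 7 mm. The arm was still settling in that picture, so I'll settle it and re-measure.

Emit:
servo_tool(
  motion=[
    [0.02, 0.001, -0.006, -1, 1],
    [0.02, 0.001, -0.006, -1, 1],
    [0.02, 0.001, -0.006, -1, 1],
    [0.02, 0.001, -0.006, -1, 1],
  ],
)

```text
clock: 2.15
tcp_pos: [0.4809, 0.1618, 0.3607]
orientation: [0.839, 1.399, -0.845]
contact_force: [0.8, -0.5, 0.2]
grip_width: -0.0
```

```bash
sed -i 's/A,B=.011,.0145/A,B=.011,.007/; s/round(t,1)/float(round(t,1))/' h.py; cat >> h.py <<'E'
def wray(uv,z,o,M):
    T=camera_params('wrist');X=T['T_tool_cam']; d=M@X[:3,:3]@np.linalg.inv(T['mtx'])@np.array([*uv,1]); p=o['tcp_pos']+M@X[:3,3]
    return (p+d*(z-p[2])/d[2])[:2]
def wcollar(f,ztop,box=None):
    o,M,p0=pose(); print('qv',abs(o['qvel']).max()); im=save('wrist',f); hsv=cv2.cvtColor(im,cv2.COLOR_RGB2HSV)
    m=cv2.inRange(hsv,(18,130,120),(32,255,255)); b=cv2.inRange(hsv,(105,130,80),(130,255,255))
    n,l,s,c=cv2.connectedComponentsWithStats(m); i=1+s[1:,4].argmax(); P=cv2.findNonZero((l==i).astype(np.uint8))
    W=np.array([wray(q,ztop,o,M) for q in P[:,0]],np.float32)
    (cx,cy),r=cv2.minEnclosingCircle(W.reshape(-1,1,2)); print('bbox',s[i],'circle',cx,cy,r)
    n,l,s,c=cv2.connectedComponentsWithStats(b)
    for k in range(1,n):
        w=wray(c[k],ztop,o,M)-[cx,cy]
        if s[k,4]>15 and np.hypot(*w)<.06: print('blue',c[k],s[k,4],'r',np.hypot(*w),'ang',np.degrees(np.arctan2(w[1],w[0])))
    return W,(cx,cy)
E
python3 - <<'E'
from h import *
W,c=wcollar('w2',.0775)
# rim/ridge profile
d=W-np.array(c); r=np.hypot(*d.T); a=np.degrees(np.arctan2(d[:,1],d[:,0]))
h=[r[(a>=k)&(a<k+3)].max()*1e3 for k in range(-180,180,3)]; print(np.round(h,1).tolist())
f=np.fft.rfft(np.array(h)); print('ridge phase deg', -np.degrees(np.angle(f[20]))/20-180+1.5, abs(f[18:23]))
E
```

```text
qv 0.004143346866544679Traceback (most recent call last):
  File "<stdin>", line 2, in <module>
  File "h.py", line 28, in wcollar
    W=np.array([wray(q,ztop,o,M) for q in P[:,0]],np.float32)
                ~~~~^^^^^^^^^^^^
  File "h.py", line 22, in wray
    T=camera_params('wrist');X=T['T_tool_cam']; d=M@X[:3,:3]@np.linalg.inv(T['mtx'])@np.array([*uv,1]); p=o['tcp_pos']+M@X[:3,3]
ValueError: time passes only in moves, steps and waits
```

```bash
sed -i "s/    T=camera_params('wrist');X=T\['T_tool_cam'\]; d=/    T=TW;X=T['T_tool_cam']; d=/; s/^C=np/TW=camera_params('wrist')\nC=np/" h.py
python3 - <<'E'
from h import *
W,c=wcollar('w3',.0775)
d=W-np.array(c); r=np.hypot(*d.T); a=np.degrees(np.arctan2(d[:,1],d[:,0]))
h=[r[(a>=k)&(a<k+3)].max()*1e3 for k in range(-180,180,3)]; print(np.round(h,1).tolist())
f=np.fft.rfft(np.array(h)); print('ridge phase deg', -np.degrees(np.angle(f[20]))/20-180+1.5, abs(f[18:23]))
E
```

```text
qv 0.003451183509895503
bbox [ 264   85  106  106 5790] circle 0.553513765335083 0.12801140546798706 0.04895739629864693
blue [350.01360544 117.21768707] 147 r 0.03577445344577577 ang -26.080815041733747Traceback (most recent call last):
  File "<stdin>", line 4, in <module>
    return umr_maximum(a, axis, None, out, keepdims, initial, where)
ValueError: zero-size array to reduction operation maximum which has no identity
```

The settled wrist view gives a centre of (0.5535, 0.128) and a rim radius of 49 mm against the 48.5 mm given. The mark sits at −26°. I'm using C = (0.553, 0.1277).

```bash
sed -i 's/^C=.*/C=np.array([.553,.1277])/' h.py; cat >> h.py <<'E'
def arc(th0,th1,n,r0,r1,s,z=.231,al=25):
    rows([(tcp(t,t+(90 if s>0 else -90)+al,r,s),z,t+(90 if s>0 else -90)+al) for t,r in zip(np.linspace(th0,th1,n+1)[1:],np.linspace(r0,r1,n+1)[1:])])
E
python3 - <<'E'
from h import *
rows([(tcp(177,-68,.057,1),z,-68) for z in (.36,.33,.30,.27,.25,.231)])
E
```

```text
[[0.0009, -0.0114, 0.0264, 6.0, 1], [0.0309, -0.0114, 0.0263, 6.0, 1], [0.0609, -0.0114, 0.0262, 6.0, 1], [0.0909, -0.0113, 0.0261, 6.0, 1], [0.1109, -0.0113, 0.026, 6.0, 1], [0.1299, -0.0113, 0.0259, 6.0, 1]]
clock 2.25 tcp [0.481  0.1617 0.3608] psi -62.0 F [-0.5 -0.3 -0.5] j [-0.97  0.29  0.63  2.03 -0.21  0.89 -1.31] w 5.849487882262314e-05
```

Emit:
servo_tool(
  motion=[
    [0.001, -0.011, 0.026, 6, 1],
    [0.03, -0.011, 0.026, 6, 1],
    [0.06, -0.011, 0.026, 6, 1],
    [0.09, -0.011, 0.026, 6, 1],
    [0.11, -0.011, 0.026, 6, 1],
    [0.13, -0.011, 0.026, 6, 1],
    [0.13, -0.011, 0.026, 6, 1],
    [0.13, -0.011, 0.026, 6, 1],
  ],
)

```text
clock: 3.05
tcp_pos: [0.4838, 0.1332, 0.2314]
orientation: [0.92, 1.364, -0.924]
contact_force: [1.1, -0.1, -0.5]
grip_width: 0.0001
```

```bash
python3 - <<'E'
from h import *
arc(177,201,8,.053,.0465,1)
E
```

```text
[[0.0004, 0.0023, 0.0051, -3.0, 1], [0.0004, 0.0018, 0.0085, -6.0, 1], [0.0005, 0.0015, 0.0119, -9.0, 1], [0.0005, 0.0014, 0.0153, -12.0, 1], [0.0005, 0.0015, 0.0186, -15.0, 1], [0.0005, 0.0017, 0.0219, -18.0, 1], [0.0005, 0.0021, 0.0251, -21.0, 1], [0.0005, 0.0027, 0.0283, -24.0, 1]]
clock 3.05 tcp [0.4838 0.1332 0.2314] psi -68.0 F [ 1.1 -0.1 -0.5] j [-0.81  0.5   0.52  2.13 -0.42  0.62 -1.18] w 0.00012955869398150371
```

Emit:
servo_tool(
  motion=[
    [0, 0.0023, 0.005, -3, 1],
    [0, 0.0018, 0.0085, -6, 1],
    [0, 0.0015, 0.012, -9, 1],
    [0, 0.0014, 0.0153, -12, 1],
    [0, 0.0015, 0.0186, -15, 1],
    [0, 0.0017, 0.022, -18, 1],
    [0, 0.0021, 0.025, -21, 1],
    [0, 0.0027, 0.0283, -24, 1],
  ],
)

```text
clock: 3.85
tcp_pos: [0.4971, 0.1083, 0.2331]
orientation: [0.597, 1.484, -0.6]
contact_force: [-2.9, 0.6, 2.5]
grip_width: 0.0001
```

```bash
python3 - <<'E'
from h import *
save('top','t2'); im=cv2.imread('pics/t2.png'); cv2.imwrite('pics/t2c.png',cv2.resize(im[150:260,170:280],None,fx=5,fy=5,interpolation=cv2.INTER_CUBIC))
arc(201,250,8,.0465,.0465,1)
E
```

```text
[[0.0022, -0.0026, 0.0053, -5.9, 1], [0.0022, -0.0045, 0.0114, -12.0, 1], [0.0022, -0.0058, 0.0176, -18.1, 1], [0.0022, -0.0064, 0.0239, -24.3, 1], [0.0022, -0.0063, 0.0303, -30.4, 1], [0.0023, -0.0056, 0.0366, -36.5, 1], [0.0023, -0.0041, 0.0428, -42.6, 1], [0.0023, -0.0021, 0.0488, -48.8, 1]]
clock 3.9 tcp [0.4973 0.1077 0.2331] psi -43.8 F [-2.6  0.3  2.5] j [-0.66  0.48  0.41  2.11 -0.32  0.61 -0.8 ] w 0.0002298568632022043
```

View pics/t2c.png

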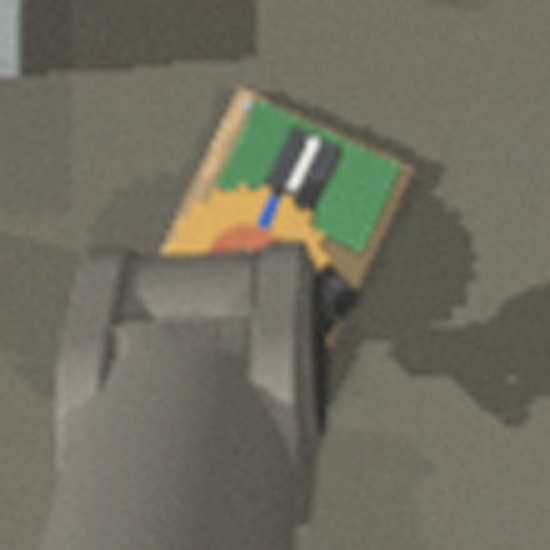

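The mark has barely moved yet, sitting at crop pixel (268,212), with light contact of about 3 N. I'll continue the stroke.

Emit:
servo_tool(
  motion=[
    [0.002, -0.0026, 0.0053, -6, 1],
    [0.002, -0.0045, 0.0114, -12, 1],
    [0.002, -0.0058, 0.0176, -18, 1],
    [0.002, -0.0064, 0.024, -24.3, 1],
    [0.002, -0.0063, 0.0303, -30.4, 1],
    [0.002, -0.0056, 0.0366, -36.5, 1],
    [0.002, -0.0041, 0.0428, -42.6, 1],
    [0.002, -0.0021, 0.0488, -48.8, 1],
  ],
)

```text
clock: 4.7
tcp_pos: [0.5312, 0.0719, 0.2326]
orientation: [-0.074, 1.567, 0.068]
contact_force: [-2.2, -1.1, 1.6]
grip_width: 0.0003
```

```bash
cat >> h.py <<'E'
def mark(z=.08):
    im=grab_frame('top'); m=cv2.inRange(cv2.cvtColor(im,cv2.COLOR_RGB2HSV),(105,120,80),(130,255,255)); q=np.array([219.2,203.])
    n,l,s,c=cv2.connectedComponentsWithStats(m)
    for k in range(1,n):
        if np.hypot(*(c[k]-q))<18:
            w=ray('top',c[k],z)[:2]-C; print('mark',c[k].round(1),s[k,4],'r',np.hypot(*w).round(3),'ang',np.degrees(np.arctan2(w[1],w[0])).round(1))
E
python3 - <<'E'
from h import *
mark(); arc(250,299,8,.0465,.0465,1)
E
```

```text
[[0.0017, -0.0014, 0.0048, -5.7, 1], [0.0018, -0.0033, 0.0109, -11.8, 1], [0.0018, -0.0046, 0.0171, -17.9, 1], [0.0018, -0.0052, 0.0234, -24.1, 1], [0.0018, -0.0052, 0.0298, -30.2, 1], [0.0019, -0.0045, 0.0361, -36.3, 1], [0.0019, -0.0031, 0.0423, -42.4, 1], [0.0019, -0.001, 0.0483, -48.6, 1]]
clock 4.75 tcp [0.5322 0.0713 0.2327] psi 5.4 F [-0.3 -1.5  0. ] j [-0.39  0.49  0.18  2.03 -0.13  0.63 -0.03] w 0.00018647538660046393
```

```bash
python3 - <<'E'
from h import *
save('top','t3'); im=cv2.imread('pics/t3.png'); cv2.imwrite('pics/t3c.png',cv2.resize(im[150:260,170:280],None,fx=5,fy=5,interpolation=cv2.INTER_CUBIC))
for f in('top0','t2','t3'):
  im=cv2.imread(f'pics/{f}.png').astype(int); d=im[:,:,0]-np.maximum(im[:,:,2],im[:,:,1]); d=d[180:228,195:245]; v,u=np.nonzero(d>20); print(f,len(u),u.mean()+195 if len(u) else 0,v.mean()+180 if len(u) else 0)
E
```

```text
top0 13 223.76923076923077 192.15384615384616
t2 13 223.53846153846155 191.6153846153846
t3 0 0 0
```

View pics/t3c.png

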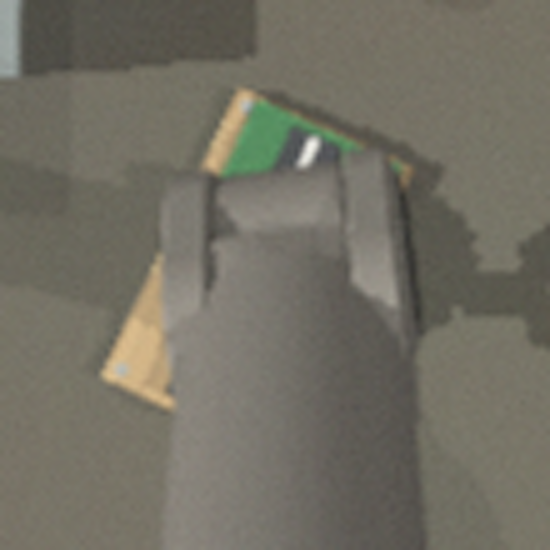

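The arm hides the collar from the top camera. The wrist camera looks straight onto it, so I'll measure the mark there.

```bash
cat >> h.py <<'E'
def wmark(f,z=.079):
    o,M,p0=pose(); im=save('wrist',f).astype(int); d=im[:,:,2]-np.maximum(im[:,:,0],im[:,:,1])
    n,l,s,c=cv2.connectedComponentsWithStats((d>25).astype(np.uint8))
    for k in range(1,n):
        w=wray(c[k],z,o,M)-C
        if s[k,4]>30 and np.hypot(*w)<.06: print('MARK',c[k].round(),s[k],'r',np.hypot(*w).round(4),'ang',np.degrees(np.arctan2(w[1],w[0])).round(1))
E
python3 - <<'E'
from h import *
wmark('w4')
arc(250,299,8,.0465,.0465,1)
E
```

```text
MARK [380. 119.] [356 102  48  34 760] r 0.035 ang 26.6
[[0.0013, -0.002, 0.0054, -6.3, 1], [0.0014, -0.0039, 0.0114, -12.4, 1], [0.0014, -0.0051, 0.0177, -18.6, 1], [0.0014, -0.0057, 0.024, -24.7, 1], [0.0014, -0.0055, 0.0304, -30.8, 1], [0.0014, -0.0047, 0.0367, -36.9, 1], [0.0015, -0.0033, 0.0428, -43.1, 1], [0.0015, -0.0011, 0.0488, -49.2, 1]]
clock 4.85 tcp [0.5316 0.0719 0.2323] psi 4.8 F [ 0.1  0.1 -0.5] j [-0.39  0.49  0.18  2.03 -0.14  0.63 -0.04] w 0.0002177869442307945
```

View pics/w4.png

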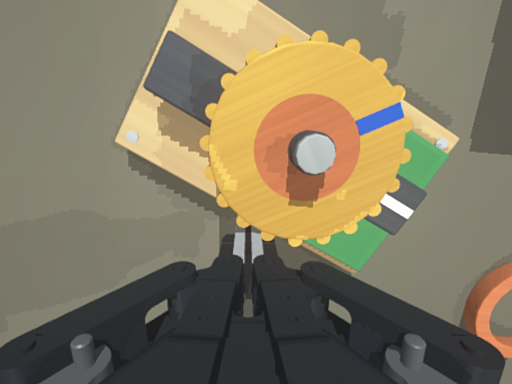

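The wrist view shows it working. The mark at (380,119) has turned to +26.6°, about 52° from the start, and the pad tip at (248,240) sits behind a ridge.

```bash
python3 -c "
from h import *
arc(250,310,8,.0465,.0465,1)"
```

```text
[[0.0013, -0.0025, 0.0067, -7.7, 1], [0.0014, -0.0045, 0.0142, -15.2, 1], [0.0014, -0.0055, 0.0219, -22.7, 1], [0.0014, -0.0056, 0.0297, -30.2, 1], [0.0015, -0.0046, 0.0374, -37.7, 1], [0.0015, -0.0026, 0.0449, -45.2, 1], [0.0015, 0.0004, 0.0521, -52.7, 1], [0.0015, 0.0042, 0.0589, -60.2, 1]]
clock 4.85 tcp [0.5316 0.0719 0.2323] psi 4.8 F [ 0.1  0.1 -0.5] j [-0.39  0.49  0.18  2.03 -0.14  0.63 -0.04] w 0.0002177869442307945
```

Emit:
servo_tool(
  motion=[
    [0.0014, -0.0025, 0.0067, -7.7, 1],
    [0.0014, -0.0045, 0.0142, -15.2, 1],
    [0.0014, -0.0055, 0.022, -22.7, 1],
    [0.0014, -0.0056, 0.0297, -30.2, 1],
    [0.0015, -0.0046, 0.0374, -37.7, 1],
    [0.0015, -0.0026, 0.0449, -45.2, 1],
    [0.0015, 0.0004, 0.052, -52.7, 1],
    [0.0015, 0.0042, 0.059, -60.2, 1],
  ],
)

```text
clock: 5.65
tcp_pos: [0.5902, 0.0808, 0.2316]
orientation: [-0.888, 1.383, 0.878]
contact_force: [-1.5, -2.4, 1.1]
grip_width: -0.0002
```

```bash
python3 -c "
from h import *
arc(310,370,8,.0465,.0465,1)
wmark('w5')"
```

```text
[[0.0006, -0.0026, 0.0073, -7.4, 1], [0.0006, -0.0047, 0.0147, -14.9, 1], [0.0006, -0.0058, 0.0225, -22.4, 1], [0.0006, -0.0059, 0.0302, -29.9, 1], [0.0006, -0.0049, 0.0379, -37.4, 1], [0.0005, -0.0029, 0.0455, -44.9, 1], [0.0005, -0.0, 0.0527, -52.4, 1], [0.0005, 0.0038, 0.0594, -59.9, 1]]
clock 5.65 tcp [0.5902 0.0808 0.2316] psi 65.1 F [-1.5 -2.4  1.1] j [-0.17  0.56 -0.09  1.88  0.08  0.7   0.82] w -0.00018717673004366896
MARK [383. 121.] [359 104  49  34 790] r 0.0342 ang 85.6
```

The mark is at 85.6°, up 59° for a 60° stroke, so there is no slip.

Emit:
servo_tool(
  motion=[
    [0.0006, -0.0026, 0.0073, -7.4, 1],
    [0.0006, -0.0047, 0.0147, -14.9, 1],
    [0.0006, -0.0058, 0.0225, -22.4, 1],
    [0.0006, -0.0059, 0.0302, -29.9, 1],
    [0.0006, -0.0049, 0.038, -37.4, 1],
    [0.0006, -0.0029, 0.0455, -44.9, 1],
    [0.0006, 0, 0.0527, -52.4, 1],
    [0.0006, 0.0038, 0.0594, -59.9, 1],
  ],
)

```text
clock: 6.5
tcp_pos: [0.6126, 0.1373, 0.2315]
orientation: [-1.655, 0.852, 1.64]
contact_force: [0.2, -2.5, 0.3]
grip_width: -0.0004
```

```bash
python3 -c "
from h import *
arc(370,394,4,.0465,.0465,1)
wmark('w6')"
```

```text
[[0.0005, -0.0013, 0.0054, -5.6, 1], [0.0004, -0.0033, 0.0113, -11.6, 1], [0.0004, -0.0046, 0.0174, -17.6, 1], [0.0003, -0.0052, 0.0236, -23.6, 1]]
clock 6.5 tcp [0.6126 0.1373 0.2315] psi 125.4 F [ 0.2 -2.5  0.3] j [-0.06  0.63 -0.36  1.78  0.3   0.78  1.62] w -0.0003714167899087583
MARK [384. 118.] [359 101  50  34 819] r 0.0336 ang 147.5
```

```bash
python3 -c "
from h import *
arc(370,430,8,.0465,.0465,1)"
```

```text
[[0.0005, -0.0013, 0.0054, -6.7, 1], [0.0004, -0.0034, 0.0129, -14.2, 1], [0.0004, -0.0046, 0.0206, -21.7, 1], [0.0003, -0.0048, 0.0283, -29.2, 1], [0.0003, -0.0039, 0.0361, -36.7, 1], [0.0002, -0.0021, 0.0436, -44.2, 1], [0.0002, 0.0008, 0.0509, -51.7, 1], [0.0001, 0.0045, 0.0577, -59.2, 1]]
clock 6.55 tcp [0.6123 0.1388 0.2315] psi 125.8 F [ 1.1 -0.1  0.5] j [-0.06  0.63 -0.36  1.78  0.3   0.78  1.62] w 0.00022698004265577835
```

Emit:
servo_tool(
  motion=[
    [0.0005, -0.0013, 0.0054, -6.7, 1],
    [0.0005, -0.0034, 0.0129, -14.2, 1],
    [0.0004, -0.0046, 0.0206, -21.7, 1],
    [0.0003, -0.0048, 0.0283, -29.2, 1],
    [0.0003, -0.0039, 0.036, -36.7, 1],
    [0.0002, -0.002, 0.0436, -44.2, 1],
    [0.0002, 0.0008, 0.051, -51.7, 1],
    [0.0002, 0.0045, 0.0577, -59.2, 1],
  ],
)

```text
clock: 7.35
tcp_pos: [0.5753, 0.1836, 0.2316]
orientation: [2.186, 0.091, -2.166]
contact_force: [2.1, -0.1, 0.7]
grip_width: -0.0002
```

```bash
python3 -c "
from h import *
wmark('w7',.0805)
o,M,p=pose(); t0=np.radians(430); u=np.array([np.cos(t0),np.sin(t0)])
# back off radially 30 mm, then unwind -160 deg in place about the tool
b=o['tcp_pos'][:2]+.03*u
rows([(b,.231,p),(b,.231,p)])"
```

```text
MARK [387. 120.] [362 104  50  33 808] r 0.0336 ang -152.5
[[0.0004, -0.0271, -0.0129, 0.0, 1], [0.0004, -0.0271, -0.0129, 0.0, 1]]
clock 7.4 tcp [0.5741 0.1843 0.2314] psi -174.6 F [-0.3  1.5  1.7] j [ 0.04  0.65 -0.61  1.83  0.51  0.81  2.4 ] w -8.972829632952288e-05
```

The collar has turned about 233°. I'll back off and unwind 180° clear of the collar, then use the opposite corner.

Emit:
servo_tool(
  motion=[
    [0, -0.02, -0.01, 0, 1],
    [0, -0.022, -0.011, 8, 1],
    [0, -0.022, -0.011, 16, 1],
    [0, -0.022, -0.011, 24, 1],
    [0, -0.022, -0.011, 32, 1],
    [0, -0.022, -0.011, 40, 1],
    [0, -0.022, -0.011, 48, 1],
    [0, -0.022, -0.011, 56, 1],
  ],
)

```text
clock: 8.2
tcp_pos: [0.5828, 0.2072, 0.2316]
orientation: [-1.693, 0.81, 1.677]
contact_force: [-0.1, -0.8, 0.5]
grip_width: -0.0002
```

Emit:
servo_tool(
  motion=[
    [0, 0, 0, 8, 1],
    [0, 0, 0, 16, 1],
    [0, 0, 0, 24, 1],
    [0, 0, 0, 32, 1],
    [0, 0, 0, 40, 1],
    [0, 0, 0, 48, 1],
    [0, 0, 0, 56, 1],
    [0, 0, 0, 64, 1],
  ],
)

```text
clock: 9.0
tcp_pos: [0.5827, 0.2073, 0.2319]
orientation: [-0.87, 1.385, 0.86]
contact_force: [0.4, 1.1, 0.5]
grip_width: -0.0001
```

```bash
python3 -c "
from h import *
o,M,p=pose(); p%=360
rows([(tcp(424,a,.056,-1) if k>3 else o['tcp_pos'][:2],.231,a) for k,a in enumerate(np.linspace(p,-1,8))])"
```

```text
[[0.0009, 0.0, -0.0, 0.0, 1], [0.0009, 0.0, -0.0, 9.3, 1], [0.0009, 0.0, -0.0, 18.5, 1], [0.0009, 0.0, -0.0, 27.8, 1], [0.0009, -0.0037, -0.0163, 37.0, 1], [0.0009, -0.0057, -0.0158, 46.3, 1], [0.0009, -0.0078, -0.0155, 55.5, 1], [0.0009, -0.0099, -0.0156, 64.8, 1]]
clock 9.0 tcp [0.5827 0.2073 0.2319] psi 63.8 F [0.4 1.1 0.5] j [-0.37  0.59 -0.1   1.82  0.09  0.73  0.6 ] w -8.870564834913273e-05
```

Emit:
servo_tool(
  motion=[
    [0.001, 0, 0, 8.5, 1],
    [0.001, 0, 0, 17, 1],
    [0.001, 0, 0, 25.5, 1],
    [0.001, 0, 0, 34, 1],
    [0.001, -0.004, -0.008, 42, 1],
    [0.001, -0.006, -0.012, 50, 1],
    [0.001, -0.008, -0.0155, 58, 1],
    [0.001, -0.01, -0.0156, 65, 1],
  ],
)

```text
clock: 9.8
tcp_pos: [0.5847, 0.1884, 0.2314]
orientation: [0.027, 1.561, -0.029]
contact_force: [0.1, 0.0, -0.8]
grip_width: -0.0
```

```bash
python3 -c "
from h import *
o,M,p=pose()
T=[424,425,426,430,438,446,454,462]; r=[.053,.050,.0465]+[.0465]*5
rows([(tcp(t,t-65,q,-1),.231,t-65) for t,q in zip(T,r)])"
```

```text
[[0.0004, -0.0023, -0.0012, -1.0, 1], [0.0004, -0.0046, -0.0034, -2.0, 1], [0.0004, -0.0074, -0.0057, -3.0, 1], [0.0003, -0.0058, -0.0096, -7.0, 1], [0.0002, -0.0036, -0.0176, -15.0, 1], [0.0002, -0.0025, -0.0258, -23.0, 1], [0.0001, -0.0026, -0.0341, -31.0, 1], [0.0, -0.0038, -0.0423, -39.0, 1]]
clock 9.8 tcp [0.5847 0.1884 0.2314] psi -2.0 F [ 0.1  0.  -0.8] j [-0.56  0.59  0.2   1.85 -0.16  0.71 -0.31] w -3.1544710543926466e-05
```

Emit:
servo_tool(
  motion=[
    [0.0003, -0.0023, -0.0012, -1, 1],
    [0.0003, -0.0046, -0.0034, -2, 1],
    [0.0003, -0.0074, -0.0057, -3, 1],
    [0.0003, -0.0058, -0.0096, -7, 1],
    [0.0002, -0.0036, -0.0176, -15, 1],
    [0.0002, -0.0025, -0.0258, -23, 1],
    [0.0001, -0.0026, -0.034, -31, 1],
    [0, -0.0038, -0.0423, -39, 1],
  ],
)

```text
clock: 10.6
tcp_pos: [0.5424, 0.1864, 0.2316]
orientation: [-0.513, 1.499, 0.506]
contact_force: [2.0, 0.0, -0.7]
grip_width: 0.0001
```

```bash
python3 -c "
from h import *
wmark('w8',.081)
arc(462,522,8,.0465,.0465,-1)"
```

```text
[[0.0003, 0.0024, -0.0061, -6.8, 1], [0.0002, 0.0046, -0.0136, -14.3, 1], [0.0002, 0.0058, -0.0213, -21.8, 1], [0.0001, 0.0059, -0.0291, -29.3, 1], [0.0001, 0.0051, -0.0368, -36.8, 1], [0.0, 0.0032, -0.0443, -44.3, 1], [0.0, 0.0004, -0.0516, -51.8, 1], [-0.0, -0.0034, -0.0584, -59.3, 1]]
clock 10.65 tcp [0.5411 0.1861 0.2314] psi 37.7 F [-0.7  1.1  1. ] j [-0.46  0.53  0.02  1.94 -0.01  0.66  0.22] w -7.657934949585883e-05
```

Emit:
servo_tool(
  motion=[
    [0.0002, 0.0024, -0.0061, -6.8, 1],
    [0.0002, 0.0046, -0.0136, -14.3, 1],
    [0.0002, 0.0058, -0.0213, -21.8, 1],
    [0.0001, 0.0059, -0.029, -29.3, 1],
    [0.0001, 0.0051, -0.0368, -36.8, 1],
    [0, 0.0032, -0.0443, -44.3, 1],
    [0, 0.0004, -0.0516, -51.8, 1],
    [0, -0.0034, -0.0584, -59.3, 1],
  ],
)

```text
clock: 11.45
tcp_pos: [0.4964, 0.1485, 0.2315]
orientation: [-1.307, 1.139, 1.295]
contact_force: [-2.6, 2.9, 2.3]
grip_width: -0.0001
```

```bash
python3 -c "
from h import *
arc(522,582,8,.0465,.0465,-1)"
```

```text
[[0.0005, 0.0026, -0.008, -7.2, 1], [0.0004, 0.0047, -0.0155, -14.7, 1], [0.0004, 0.0058, -0.0232, -22.2, 1], [0.0004, 0.0059, -0.0309, -29.7, 1], [0.0004, 0.005, -0.0387, -37.2, 1], [0.0005, 0.0031, -0.0462, -44.7, 1], [0.0005, 0.0002, -0.0534, -52.2, 1], [0.0005, -0.0036, -0.0602, -59.7, 1]]
clock 11.45 tcp [0.4964 0.1485 0.2315] psi 97.3 F [-2.6  2.9  2.3] j [-0.21  0.47 -0.25  2.05  0.2   0.63  1.1 ] w -0.00014661572110380653
```

Emit:
servo_tool(
  motion=[
    [0.0005, 0.0026, -0.008, -7.2, 1],
    [0.0005, 0.0047, -0.0155, -14.7, 1],
    [0.0005, 0.0058, -0.0232, -22.2, 1],
    [0.0005, 0.0059, -0.031, -29.7, 1],
    [0.0005, 0.005, -0.0387, -37.2, 1],
    [0.0005, 0.0031, -0.0462, -44.7, 1],
    [0.0005, 0.0002, -0.0534, -52.2, 1],
    [0.0005, -0.0036, -0.06, -59.7, 1],
  ],
)

```text
clock: 12.25
tcp_pos: [0.5065, 0.0885, 0.2308]
orientation: [-2.009, 0.404, 1.996]
contact_force: [-3.1, -1.1, 3.3]
grip_width: 0.0002
```

```bash
python3 -c "
from h import *
mark(.083)
arc(582,610,4,.0465,.0465,-1)"
```

```text
[[-0.0002, 0.001, -0.0061, -6.6, 1], [-0.0001, 0.003, -0.013, -13.6, 1], [-0.0001, 0.0042, -0.0202, -20.6, 1], [-0.0, 0.0046, -0.0275, -27.6, 1]]
clock 12.3 tcp [0.5075 0.0872 0.2308] psi 157.4 F [-2.1 -4.1  1.4] j [ 0.12  0.51 -0.51  2.05  0.4   0.67  2.1 ] w 0.0002383707951361382
```

Emit:
servo_tool(
  motion=[
    [0, 0.001, -0.0061, -6.6, 1],
    [0, 0.003, -0.013, -13.6, 1],
    [0, 0.0042, -0.02, -20.6, 1],
    [0, 0.0046, -0.0275, -27.6, 1],
    [0, 0.0046, -0.0275, -27.6, 1],
  ],
)

```text
clock: 12.8
tcp_pos: [0.5313, 0.0708, 0.2306]
orientation: [2.184, 0.087, -2.171]
contact_force: [-1.8, -4.5, 0.5]
grip_width: -0.0
```

```bash
python3 -c "
from h import *
o,M,p=pose(); t=np.radians(610); b=o['tcp_pos'][:2]+.024*np.array([np.cos(t),np.sin(t)]); p%=360
rows([(b,.231,p-8*k) for k in range(8)])"
```

```text
[[-0.0004, 0.0218, 0.0101, 0.0, 1], [-0.0004, 0.0218, 0.0101, 8.0, 1], [-0.0004, 0.0218, 0.0101, 16.0, 1], [-0.0004, 0.0218, 0.0101, 24.0, 1], [-0.0004, 0.0218, 0.0101, 32.0, 1], [-0.0004, 0.0218, 0.0101, 40.0, 1], [-0.0004, 0.0218, 0.0101, 48.0, 1], [-0.0004, 0.0218, 0.0101, 56.0, 1]]
clock 12.8 tcp [0.5313 0.0708 0.2306] psi -175.2 F [-1.8 -4.5  0.5] j [ 0.24  0.56 -0.62  1.99  0.49  0.73  2.54] w -3.305343766005749e-05
```

Emit:
servo_tool(
  motion=[
    [0, 0.0218, 0.01, 0, 1],
    [0, 0.0218, 0.01, 8, 1],
    [0, 0.0218, 0.01, 16, 1],
    [0, 0.0218, 0.01, 24, 1],
    [0, 0.0218, 0.01, 32, 1],
    [0, 0.0218, 0.01, 40, 1],
    [0, 0.0218, 0.01, 48, 1],
    [0, 0.0218, 0.01, 56, 1],
  ],
)

```text
clock: 13.6
tcp_pos: [0.5231, 0.0489, 0.2309]
orientation: [-1.686, 0.816, 1.672]
contact_force: [-0.8, 0.9, -0.0]
grip_width: -0.0003
```

Emit:
servo_tool(
  motion=[
    [0, 0, 0, 8, 1],
    [0, 0, 0, 16, 1],
    [0, 0, 0, 24, 1],
    [0, 0, 0, 32, 1],
    [0, 0, 0, 40, 1],
    [0, 0, 0, 48, 1],
    [0, 0, 0, 56, 1],
    [0, 0, 0, 64, 1],
  ],
)

```text
clock: 14.4
tcp_pos: [0.5232, 0.0495, 0.2312]
orientation: [-0.865, 1.386, 0.856]
contact_force: [-0.2, -0.0, 0.2]
grip_width: 0.0002
```

```bash
python3 -c "
from h import *
o,M,p=pose()
q=o['tcp_pos'][:2]
rows([(q,.231,p-8.1*k) for k in range(1,8)]+[(tcp(604,-1,.056,1),.231,-1)])"
```

```text
[[0.0002, 0.0, -0.0, 8.1, 1], [0.0002, 0.0, -0.0, 16.2, 1], [0.0002, 0.0, -0.0, 24.3, 1], [0.0002, 0.0, -0.0, 32.4, 1], [0.0002, 0.0, -0.0, 40.5, 1], [0.0002, 0.0, -0.0, 48.6, 1], [0.0002, 0.0, -0.0, 56.7, 1], [0.0002, 0.0093, 0.0143, 64.4, 1]]
clock 14.4 tcp [0.5232 0.0495 0.2312] psi 63.4 F [-0.2 -0.   0.2] j [-0.14  0.47 -0.1   2.05  0.08  0.62  0.82] w 0.00015798693395378875
```

Emit:
servo_tool(
  motion=[
    [0, 0, 0, 8.1, 1],
    [0, 0, 0, 16.2, 1],
    [0, 0, 0, 24.3, 1],
    [0, 0, 0, 32.4, 1],
    [0, 0, 0, 40.5, 1],
    [0, 0.003, 0.005, 48.6, 1],
    [0, 0.006, 0.01, 56.7, 1],
    [0, 0.0093, 0.0143, 64.4, 1],
  ],
)

```text
clock: 15.2
tcp_pos: [0.5213, 0.0674, 0.2316]
orientation: [0.023, 1.56, -0.022]
contact_force: [-0.5, 0.0, 0.8]
grip_width: -0.0001
```

```bash
python3 -c "
from h import *
T=[604,605,606,610,618,626,634,642]; r=[.053,.050,.0465]+[.0465]*5
rows([(tcp(t,t+115,q,1),.231,t+115) for t,q in zip(T,r)])
wmark('w9',.083)"
```

```text
[[0.0006, 0.0019, 0.0012, -0.6, 1], [0.0006, 0.0041, 0.0034, -1.6, 1], [0.0006, 0.0069, 0.0057, -2.6, 1], [0.0007, 0.0054, 0.0096, -6.6, 1], [0.0008, 0.0031, 0.0176, -14.6, 1], [0.0008, 0.0019, 0.0258, -22.6, 1], [0.0009, 0.0019, 0.0341, -30.6, 1], [0.001, 0.0031, 0.0423, -38.6, 1]]
clock 15.2 tcp [0.5213 0.0674 0.2316] psi -1.6 F [-0.5  0.   0.8] j [-0.41  0.48  0.2   2.06 -0.16  0.6  -0.13] w -6.514205300090894e-05
MARK [394.  95.] [369  76  51  39 876] r 0.0359 ang 24.2
```

The mark is at 24°, so the total is about 410°, as expected. I'll continue.

Emit:
servo_tool(
  motion=[
    [0.0006, 0.0019, 0.0012, -0.6, 1],
    [0.0006, 0.0041, 0.0034, -1.6, 1],
    [0.0006, 0.0069, 0.0057, -2.6, 1],
    [0.0007, 0.0054, 0.0096, -6.6, 1],
    [0.0008, 0.0031, 0.0176, -14.6, 1],
    [0.0008, 0.0019, 0.0258, -22.6, 1],
    [0.0009, 0.0019, 0.034, -30.6, 1],
    [0.001, 0.0031, 0.0423, -38.6, 1],
  ],
)

```text
clock: 16.05
tcp_pos: [0.5637, 0.0691, 0.2309]
orientation: [-0.508, 1.502, 0.503]
contact_force: [-2.0, -0.7, 0.8]
grip_width: -0.0001
```

```bash
python3 -c "
from h import *
arc(642,702,8,.0465,.0465,1)
wmark('w10',.084)"
```

```text
[[-0.0001, -0.003, 0.0072, -7.5, 1], [-0.0, -0.0051, 0.0147, -15.0, 1], [0.0001, -0.0061, 0.0224, -22.5, 1], [0.0001, -0.0062, 0.0302, -30.0, 1], [0.0002, -0.0052, 0.0379, -37.5, 1], [0.0002, -0.0033, 0.0455, -45.0, 1], [0.0003, -0.0003, 0.0527, -52.5, 1], [0.0003, 0.0035, 0.0594, -60.0, 1]]
clock 16.05 tcp [0.5637 0.0691 0.2309] psi 37.0 F [-2.  -0.7  0.8] j [-0.25  0.52  0.02  1.95 -0.01  0.66  0.43] w -7.447105523600015e-05
MARK [386. 120.] [361 102  51  36 853] r 0.0345 ang 58.9
```

Emit:
servo_tool(
  motion=[
    [0, -0.003, 0.0072, -7.5, 1],
    [0, -0.005, 0.0147, -15, 1],
    [0, -0.0061, 0.0224, -22.5, 1],
    [0, -0.0062, 0.0302, -30, 1],
    [0.0002, -0.0052, 0.038, -37.5, 1],
    [0.0002, -0.0033, 0.0455, -45, 1],
    [0.0003, -0.0003, 0.0527, -52.5, 1],
    [0.0003, 0.0035, 0.0594, -60, 1],
  ],
)

```text
clock: 16.9
tcp_pos: [0.6104, 0.1081, 0.2313]
orientation: [-1.311, 1.135, 1.296]
contact_force: [0.0, -0.3, 0.3]
grip_width: -0.0001
```

```bash
python3 -c "
from h import *
arc(702,762,8,.0465,.0465,1)"
```

```text
[[0.0003, -0.0017, 0.007, -6.9, 1], [0.0003, -0.0038, 0.0145, -14.4, 1], [0.0003, -0.0049, 0.0222, -21.9, 1], [0.0003, -0.0051, 0.0299, -29.4, 1], [0.0003, -0.0042, 0.0377, -36.9, 1], [0.0003, -0.0023, 0.0452, -44.4, 1], [0.0002, 0.0006, 0.0524, -51.9, 1], [0.0002, 0.0044, 0.0592, -59.4, 1]]
clock 16.9 tcp [0.6104 0.1081 0.2313] psi 97.6 F [ 0.  -0.3  0.3] j [-0.09  0.6  -0.25  1.81  0.21  0.74  1.25] w -6.0526650657578315e-05
```

Emit:
servo_tool(
  motion=[
    [0.0003, -0.0017, 0.007, -6.9, 1],
    [0.0003, -0.0038, 0.0145, -14.4, 1],
    [0.0003, -0.0049, 0.0222, -21.9, 1],
    [0.0003, -0.005, 0.03, -29.4, 1],
    [0.0003, -0.0042, 0.0377, -36.9, 1],
    [0.0003, -0.0023, 0.0452, -44.4, 1],
    [0.0002, 0.0006, 0.0524, -51.9, 1],
    [0.0002, 0.0044, 0.0592, -59.4, 1],
  ],
)

```text
clock: 17.7
tcp_pos: [0.5987, 0.1661, 0.2311]
orientation: [-2.014, 0.401, 1.987]
contact_force: [3.0, -0.3, -1.2]
grip_width: -0.0
```

```bash
python3 -c "
from h import *
arc(762,798,5,.0465,.0465,1)
wmark('w11',.086)"
```

```text
[[0.0001, -0.0029, 0.0073, -7.1, 1], [0.0, -0.0049, 0.0144, -14.3, 1], [-0.0001, -0.0061, 0.0218, -21.5, 1], [-0.0002, -0.0063, 0.0293, -28.7, 1], [-0.0003, -0.0055, 0.0367, -35.9, 1]]
clock 17.7 tcp [0.5987 0.1661 0.2311] psi 157.1 F [ 3.  -0.3 -1.2] j [-0.    0.64 -0.5   1.8   0.42  0.8   2.02] w -2.7303052486237517e-05
MARK [374. 193.] [353 175  44  37 697] r 0.0322 ang 121.7
```

The mark is at 122° where about 179° was expected, so the tip slipped partway. I'll look.

View pics/w11.png

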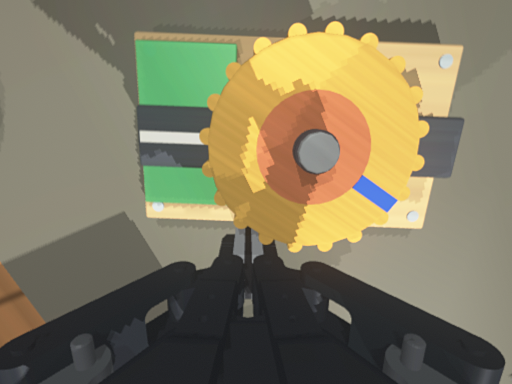

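The picture shows the collar and pane in order, with the mark at (374,193). The tip simply rode over a few ridges. I'll go deeper (r = 45 mm) and check the mark after every call. The total is about 508°, so about 212° remain.

```bash
python3 -c "
from h import *
arc(762,792,6,.0455,.0445,1)"
```

```text
[[0.0001, -0.0002, 0.0042, -4.4, 1], [0.0, -0.0018, 0.0091, -9.4, 1], [-0.0, -0.0029, 0.014, -14.4, 1], [-0.0001, -0.0036, 0.019, -19.4, 1], [-0.0001, -0.0038, 0.024, -24.4, 1], [-0.0002, -0.0037, 0.029, -29.4, 1]]
clock 17.75 tcp [0.5978 0.1673 0.2311] psi 157.6 F [-1.   1.5  0.5] j [-0.    0.64 -0.5   1.8   0.42  0.8   2.03] w -4.570957166682335e-05
```

Emit:
servo_tool(
  motion=[
    [0, -0.0002, 0.0042, -4.4, 1],
    [0, -0.0018, 0.009, -9.4, 1],
    [0, -0.0029, 0.014, -14.4, 1],
    [0, -0.0036, 0.019, -19.4, 1],
    [0, -0.0038, 0.024, -24.4, 1],
    [0, -0.0037, 0.029, -29.4, 1],
  ],
)

```text
clock: 18.35
tcp_pos: [0.5731, 0.1822, 0.2314]
orientation: [2.177, 0.134, -2.144]
contact_force: [1.3, 1.7, 1.0]
grip_width: -0.0002
```

```bash
python3 -c "
from h import *
wmark('w12',.086)
o,M,p=pose(); t=np.radians(792); b=o['tcp_pos'][:2]+.024*np.array([np.cos(t),np.sin(t)]); p%=360
rows([(b,.231,p-8*k) for k in range(8)])"
```

```text
MARK [366. 206.] [346 186  41  41 688] r 0.0324 ang 143.0
[[0.0005, -0.0217, -0.0102, 0.0, 1], [0.0005, -0.0217, -0.0102, 8.0, 1], [0.0005, -0.0217, -0.0102, 16.0, 1], [0.0005, -0.0217, -0.0102, 24.0, 1], [0.0005, -0.0217, -0.0102, 32.0, 1], [0.0005, -0.0217, -0.0102, 40.0, 1], [0.0005, -0.0217, -0.0102, 48.0, 1], [0.0005, -0.0217, -0.0102, 56.0, 1]]
clock 18.4 tcp [0.5724 0.1826 0.2313] psi -172.8 F [1.4 1.5 0.8] j [ 0.05  0.65 -0.63  1.84  0.52  0.81  2.42] w -6.907113757225798e-05
```

The total is about 529°, with 191° to go. I'll unwind, move round to θ≈180° and finish with the corner that keeps the mark in view.

Emit:
servo_tool(
  motion=[
    [0, -0.0217, -0.01, 0, 1],
    [0, -0.0217, -0.01, 8, 1],
    [0, -0.0217, -0.01, 16, 1],
    [0, -0.0217, -0.01, 24, 1],
    [0, -0.0217, -0.01, 32, 1],
    [0, -0.0217, -0.01, 40, 1],
    [0, -0.0217, -0.01, 48, 1],
    [0, -0.0217, -0.01, 56, 1],
  ],
)

```text
clock: 19.2
tcp_pos: [0.5796, 0.2049, 0.2313]
orientation: [-1.716, 0.777, 1.696]
contact_force: [-0.7, -0.0, 0.0]
grip_width: 0.0
```

Emit:
servo_tool(
  motion=[
    [0, 0, 0, 8.4, 1],
    [0, 0, 0, 16.8, 1],
    [0, 0, 0, 25.2, 1],
    [0, 0, 0, 33.6, 1],
    [0, 0, 0, 42, 1],
    [0, 0, 0, 50.4, 1],
    [0, 0, 0, 58.8, 1],
    [0, 0, 0, 67, 1],
  ],
)

```text
clock: 20.0
tcp_pos: [0.5798, 0.2045, 0.2314]
orientation: [-0.855, 1.382, 0.849]
contact_force: [-0.4, 0.4, 0.8]
grip_width: -0.0001
```

```bash
python3 -c "
from h import *
o,M,p=pose(); w=o['tcp_pos'][:2]-C; a0=np.degrees(np.arctan2(w[1],w[0])); print(a0,np.hypot(*w))
f=lambda a:C+.09*np.array([np.cos(np.radians(a)),np.sin(np.radians(a))])
rows([(f(a0+(135-a0)*k/8),.231,p-8.2*k) for k in range(1,9)])"
```

```text
70.7391602409234 0.0813059184663074
[[0.0003, 0.0135, 0.006, 8.2, 1], [0.0001, 0.0254, 0.0017, 16.4, 1], [-0.0, 0.0365, -0.0042, 24.6, 1], [-0.0002, 0.0467, -0.0116, 32.8, 1], [-0.0004, 0.0558, -0.0203, 41.0, 1], [-0.0006, 0.0635, -0.0303, 49.2, 1], [-0.0007, 0.0698, -0.0412, 57.4, 1], [-0.0009, 0.0745, -0.0529, 65.6, 1]]
clock 20.0 tcp [0.5798 0.2045 0.2314] psi 62.9 F [-0.4  0.4  0.8] j [-0.37  0.58 -0.1   1.83  0.09  0.71  0.58] w -0.00012521696888168635
```

Emit:
servo_tool(
  motion=[
    [0, 0.0135, 0.006, 8.2, 1],
    [0, 0.0254, 0.0017, 16.4, 1],
    [0, 0.0365, -0.0042, 24.6, 1],
    [0, 0.0467, -0.0116, 32.8, 1],
    [0, 0.0558, -0.02, 41, 1],
    [0, 0.0635, -0.03, 49.2, 1],
    [0, 0.07, -0.041, 57.4, 1],
    [0, 0.0745, -0.053, 65.6, 1],
  ],
)

```text
clock: 20.8
tcp_pos: [0.4889, 0.1911, 0.2302]
orientation: [0.05, 1.557, -0.041]
contact_force: [-0.6, -0.1, -0.1]
grip_width: -0.0
```

```bash
python3 -c "
from h import *
o,M,p=pose(); w=o['tcp_pos'][:2]-C; a0=np.degrees(np.arctan2(w[1],w[0])); print(a0,np.hypot(*w))
f=lambda a:C+.085*np.array([np.cos(np.radians(a)),np.sin(np.radians(a))])
g=tcp(172,-73,.054,1)
rows([(f(a0+(172-a0)*k/6),.231,p+(-73-p)*k/8.) for k in range(1,7)]+[(g,.231,-73)]*2)"
```

```text
135.32270675910675 0.09014382606766629
[[-0.0008, -0.0105, -0.0017, 8.7, 1], [-0.001, -0.0182, -0.0066, 17.4, 1], [-0.0011, -0.0263, -0.0106, 26.1, 1], [-0.0011, -0.0348, -0.0136, 34.8, 1], [-0.0012, -0.0436, -0.0158, 43.5, 1], [-0.0013, -0.0526, -0.017, 52.3, 1], [-0.001, -0.0524, 0.0011, 69.7, 1], [-0.001, -0.0524, 0.0011, 69.7, 1]]
clock 20.8 tcp [0.4889 0.1911 0.2302] psi -3.3 F [-0.6 -0.1 -0.1] j [-0.65  0.48  0.19  2.07 -0.15  0.6  -0.41] w -1.7989688715209103e-06
```

Emit:
servo_tool(
  motion=[
    [-0.001, -0.0105, -0.0017, 8.5, 1],
    [-0.001, -0.018, -0.0066, 17, 1],
    [-0.001, -0.026, -0.0106, 25.5, 1],
    [-0.001, -0.035, -0.0136, 34, 1],
    [-0.001, -0.0436, -0.0158, 42.5, 1],
    [-0.001, -0.0526, -0.017, 51, 1],
    [-0.001, -0.053, -0.01, 60, 1],
    [-0.001, -0.0524, -0.003, 68, 1],
  ],
)

```text
clock: 21.6
tcp_pos: [0.483, 0.1383, 0.2312]
orientation: [0.984, 1.333, -0.963]
contact_force: [0.4, -0.3, -0.2]
grip_width: -0.0004
```

```bash
python3 -c "
from h import *
arc(173,205,8,.053,.045,1,.232)
wmark('w13',.086)"
```

```text
[[-0.0008, 0.0032, 0.0069, -4.0, 1], [-0.0008, 0.0026, 0.0114, -8.0, 1], [-0.0008, 0.0023, 0.0159, -12.0, 1], [-0.0008, 0.0024, 0.0204, -16.0, 1], [-0.0008, 0.0027, 0.0247, -20.0, 1], [-0.0008, 0.0034, 0.029, -24.0, 1], [-0.0008, 0.0043, 0.0331, -28.0, 1], [-0.0008, 0.0056, 0.0371, -32.0, 1]]
clock 21.6 tcp [0.483  0.1383 0.2312] psi -72.0 F [ 0.4 -0.3 -0.2] j [-0.81  0.49  0.51  2.13 -0.43  0.6  -1.25] w -0.0004241496149403919
MARK [262. 178.] [239 160  46  38 716] r 0.0322 ang 143.7
```

```bash
python3 -c "
from h import *
W,c=wcollar('w14',.085)
h=cv2.convexHull(W.reshape(-1,1,2)); print(cv2.fitEllipse(h))"
```

```text
qv 0.2294279444943821
bbox [  212     7   229   233 27110] circle 0.5541531443595886 0.12755738198757172 0.04809773340821266
blue [260.36687307 182.24303406] 646 r 0.03364878701647246 ang 144.90649381362655
((0.554233968257904, 0.12749601900577545), (0.09574141353368759, 0.0957949236035347), 163.90609741210938)
```

Emit:
servo_tool(
  motion=[
    [0, 0.0032, 0.0069, -4, 1],
    [0, 0.0026, 0.0114, -8, 1],
    [0, 0.0023, 0.016, -12, 1],
    [0, 0.0024, 0.0204, -16, 1],
    [0, 0.0027, 0.0247, -20, 1],
    [0, 0.0034, 0.029, -24, 1],
    [0, 0.0043, 0.033, -28, 1],
    [0, 0.0056, 0.037, -32, 1],
  ],
)

```text
clock: 22.5
tcp_pos: [0.4982, 0.1049, 0.2307]
orientation: [0.543, 1.496, -0.532]
contact_force: [-9.2, -2.9, 8.5]
grip_width: -0.0001
```

```bash
python3 -c "
from h import *
arc(205,265,8,.0455,.0455,1,.232)
wmark('w15',.085)"
```

```text
[[-0.0013, -0.0026, 0.0081, -6.9, 1], [-0.0013, -0.0047, 0.0155, -14.4, 1], [-0.0013, -0.0059, 0.023, -21.9, 1], [-0.0013, -0.006, 0.0307, -29.4, 1], [-0.0012, -0.0051, 0.0383, -36.9, 1], [-0.0012, -0.0033, 0.0457, -44.4, 1], [-0.0011, -0.0005, 0.0528, -51.9, 1], [-0.0011, 0.0032, 0.0595, -59.4, 1]]
clock 22.5 tcp [0.4982 0.1049 0.2307] psi -39.4 F [-9.2 -2.9  8.5] j [-0.61  0.48  0.36  2.11 -0.29  0.59 -0.74] w -0.00011213592532165363
MARK [241. 184.] [217 170  48  30 722] r 0.0327 ang 161.1
```

The refitted centre is (0.554, 0.1275), so the earlier value was 1 mm off. I'm updating it.

```bash
sed -i 's/^C=.*/C=np.array([.554,.1275])/' h.py; python3 -c "
from h import *
arc(205,257,8,.0458,.0458,1,.232)"
```

```text
[[-0.0012, -0.0016, 0.0071, -5.8, 1], [-0.0012, -0.0036, 0.0135, -12.3, 1], [-0.0011, -0.0049, 0.02, -18.8, 1], [-0.0011, -0.0055, 0.0267, -25.3, 1], [-0.0011, -0.0052, 0.0333, -31.8, 1], [-0.001, -0.0043, 0.0399, -38.3, 1], [-0.001, -0.0026, 0.0463, -44.8, 1], [-0.001, -0.0001, 0.0525, -51.3, 1]]
clock 22.55 tcp [0.4986 0.104  0.2308] psi -39.3 F [-7.2 -1.5  3.7] j [-0.61  0.48  0.36  2.11 -0.29  0.59 -0.74] w -0.00013291190957128625
```

Emit:
servo_tool(
  motion=[
    [-0.001, -0.0016, 0.0071, -5.8, 1],
    [-0.001, -0.0036, 0.0135, -12.3, 1],
    [-0.001, -0.0049, 0.02, -18.8, 1],
    [-0.001, -0.0055, 0.0267, -25.3, 1],
    [-0.001, -0.0052, 0.0333, -31.8, 1],
    [-0.001, -0.0043, 0.04, -38.3, 1],
    [-0.001, -0.0026, 0.0463, -44.8, 1],
    [-0.001, 0, 0.0525, -51.3, 1],
  ],
)

```text
clock: 23.35
tcp_pos: [0.5382, 0.0697, 0.2318]
orientation: [-0.167, 1.557, 0.17]
contact_force: [-2.7, -3.4, 1.3]
grip_width: 0.0001
```

```bash
python3 -c "
from h import *
wmark('w16',.086)
arc(257,309,8,.0458,.0458,1,.232)"
```

```text
MARK [238. 186.] [214 170  48  32 719] r 0.034 ang -143.7
[[0.0001, -0.0014, 0.0061, -5.9, 1], [0.0001, -0.0034, 0.0125, -12.4, 1], [0.0002, -0.0047, 0.019, -18.9, 1], [0.0002, -0.0052, 0.0256, -25.4, 1], [0.0003, -0.005, 0.0323, -31.9, 1], [0.0004, -0.004, 0.0389, -38.4, 1], [0.0004, -0.0023, 0.0453, -44.9, 1], [0.0005, 0.0002, 0.0515, -51.4, 1]]
clock 23.4 tcp [0.5394 0.0694 0.232 ] psi 12.6 F [ 0.4 -1.3 -0.3] j [-0.33  0.5   0.11  2.01 -0.09  0.63  0.06] w -2.8359005316071728e-05
```

Emit:
servo_tool(
  motion=[
    [0, -0.0014, 0.0061, -5.9, 1],
    [0, -0.0034, 0.0125, -12.4, 1],
    [0.0002, -0.0047, 0.019, -18.9, 1],
    [0.0002, -0.0052, 0.0256, -25.4, 1],
    [0.0003, -0.005, 0.0323, -31.9, 1],
    [0.0004, -0.004, 0.0389, -38.4, 1],
    [0.0004, -0.0023, 0.0453, -44.9, 1],
    [0.0005, 0.0002, 0.0515, -51.4, 1],
  ],
)

```text
clock: 24.2
tcp_pos: [0.5893, 0.0803, 0.232]
orientation: [-0.872, 1.382, 0.868]
contact_force: [-1.0, -1.1, 1.1]
grip_width: -0.0
```

```bash
python3 -c "
from h import *
wmark('w17',.087)
arc(309,361,8,.0458,.0458,1,.232)"
```

```text
MARK [236. 186.] [212 171  48  32 726] r 0.0343 ang -90.9
[[0.0002, -0.0023, 0.0056, -6.0, 1], [0.0002, -0.0043, 0.012, -12.5, 1], [0.0003, -0.0056, 0.0185, -19.0, 1], [0.0003, -0.0061, 0.0252, -25.5, 1], [0.0004, -0.0059, 0.0318, -32.0, 1], [0.0004, -0.0049, 0.0384, -38.5, 1], [0.0004, -0.0031, 0.0449, -45.0, 1], [0.0005, -0.0007, 0.0511, -51.5, 1]]
clock 24.25 tcp [0.5902 0.081  0.2321] psi 64.5 F [ 1.3 -0.7 -0.8] j [-0.15  0.56 -0.12  1.88  0.1   0.7   0.8 ] w 0.00024631137357662274
```

Emit:
servo_tool(
  motion=[
    [0, -0.0023, 0.0056, -6, 1],
    [0, -0.0043, 0.012, -12.5, 1],
    [0.0003, -0.0056, 0.0185, -19, 1],
    [0.0003, -0.0061, 0.0252, -25.5, 1],
    [0.0004, -0.0059, 0.0318, -32, 1],
    [0.0004, -0.0049, 0.0384, -38.5, 1],
    [0.0004, -0.0031, 0.045, -45, 1],
    [0.0005, -0.0007, 0.051, -51.5, 1],
  ],
)

```text
clock: 25.05
tcp_pos: [0.6126, 0.1264, 0.2319]
orientation: [-1.54, 0.952, 1.528]
contact_force: [-0.5, -1.5, -0.1]
grip_width: -0.0002
```

```bash
python3 -c "
from h import *
wmark('w18',.087)
o,M,p=pose(); im=cv2.imread('pics/w18.png')
# white line direction: white pixels near the strap end
m=cv2.inRange(cv2.cvtColor(im,cv2.COLOR_BGR2HSV),(0,0,170),(180,60,255)); n,l,s,c=cv2.connectedComponentsWithStats(m)
for k in range(1,n):
  w=wray(c[k],.0495,o,M)-C
  if s[k,4]>60 and np.hypot(*w)<.11: print('white',c[k],s[k,4],np.hypot(*w),np.degrees(np.arctan2(w[1],w[0])))
arc(361,381,4,.0458,.0458,1,.232)"
```

```text
MARK [237. 184.] [212 168  49  32 740] r 0.0344 ang -40.5
white [447.32450331 111.98675497] 151 0.08214099411150445 127.87942875270367
white [316.13857374 154.46677472] 1234 0.01370177438212791 88.62476581134445
white [195.76859504 222.24380165] 484 0.07385197812808017 -24.12071084747595
[[-0.0, -0.002, 0.0039, -4.6, 1], [0.0, -0.0037, 0.0087, -9.6, 1], [0.0, -0.005, 0.0137, -14.6, 1], [0.0, -0.0058, 0.0187, -19.6, 1]]
clock 25.1 tcp [0.6126 0.1276 0.232 ] psi 116.4 F [ 0.6 -0.1 -0.2] j [-0.05  0.62 -0.34  1.79  0.28  0.77  1.49] w -0.0002532102635070537
```

View pics/w18.png

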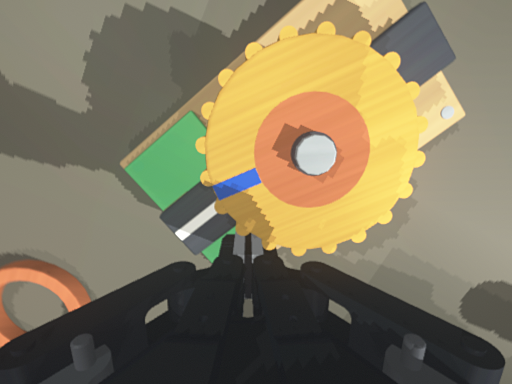

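The view shows the mark at (237,184), −40.5°. The white line near (196,222) is at −24.1°, and at the start the mark read −25.7°. About 15.5° remain.

Emit:
servo_tool(
  motion=[
    [0, -0.002, 0.0039, -4.6, 1],
    [0, -0.0037, 0.0087, -9.6, 1],
    [0, -0.0046, 0.0122, -13.1, 1],
    [0, -0.005, 0.0137, -14.6, 1],
    [0, -0.005, 0.0137, -14.6, 1],
    [0, -0.005, 0.0137, -14.6, 1],
  ],
)

```text
clock: 25.7
tcp_pos: [0.6109, 0.1421, 0.232]
orientation: [-1.717, 0.775, 1.703]
contact_force: [-0.2, 0.1, 0.1]
grip_width: -0.0003
```

```bash
python3 -c "
from h import *
wmark('w19',.0875)
o,M,p=pose(); im=cv2.imread('pics/w19.png')
m=cv2.inRange(cv2.cvtColor(im,cv2.COLOR_BGR2HSV),(0,0,170),(180,60,255)); n,l,s,c=cv2.connectedComponentsWithStats(m)
for k in range(1,n):
  w=wray(c[k],.0495,o,M)-C
  if s[k,4]>60 and .05<np.hypot(*w)<.11: print('white',c[k],s[k,4],np.hypot(*w),np.degrees(np.arctan2(w[1],w[0])))
arc(376,386,4,.0458,.0458,1,.232)"
```

```text
MARK [236. 183.] [212 167  48  33 740] r 0.0344 ang -25.5
white [440.82307692 153.44615385] 130 0.08066322795092651 126.86514706987403
white [178.86548673 193.91681416] 565 0.07287445754346242 -25.344582046285414
white [199.65060241 251.75903614] 83 0.08714540167867674 0.6010861257863733
[[0.0, -0.0011, 0.0022, -2.6, 1], [0.0, -0.0021, 0.0046, -5.1, 1], [0.0, -0.003, 0.007, -7.6, 1], [0.0, -0.0038, 0.0094, -10.1, 1]]
clock 25.75 tcp [0.6108 0.1421 0.232 ] psi 130.9 F [-0.  -0.6 -0.1] j [-0.03  0.63 -0.4   1.78  0.34  0.78  1.68] w -1.8221655210871643e-05
```

The mark is at −25.5° and the line at −25.3°, so they are aligned. I'll back out radially, lift clear and check.

Emit:
servo_tool(
  motion=[
    [0, -0.002, -0.002, 0, 1],
    [0, -0.01, -0.006, 0, 1],
    [0, -0.022, -0.011, 0, 1],
    [0, -0.034, -0.016, 0, 1],
    [-0.03, -0.036, -0.017, 0, 1],
    [-0.07, -0.036, -0.017, 0, 1],
    [-0.1, -0.036, -0.017, 0, 1],
    [-0.13, -0.036, -0.017, 0, 1],
  ],
)

```text
clock: 26.55
tcp_pos: [0.6485, 0.1527, 0.364]
orientation: [-1.717, 0.774, 1.703]
contact_force: [-0.2, 0.8, 0.0]
grip_width: -0.0001
```

Emit:
servo_tool(
  motion=[
    [0, -0.03, 0, 0, 1],
    [0, -0.06, 0, 0, 1],
    [0, -0.06, 0, 0, 1],
    [0, -0.06, 0, 0, 1],
  ],
)

```text
clock: 26.95
tcp_pos: [0.6941, 0.1925, 0.3641]
orientation: [-1.717, 0.774, 1.704]
contact_force: [-0.0, -0.1, -0.1]
grip_width: -0.0004
```

```bash
python3 -c "
from h import *
wmark('w20',.0875); o,M,p=pose(); print(o['tcp_pos'],o['clock'],o['contact_force'])
W,c=wcollar('w21',.0875); save('top','t5')
s=save('side','s5')[:,:,::-1]; s0=cv2.imread('pics/side0.png')
z=lambda im:cv2.resize(im[150:220,180:280],None,fx=4,fy=4,interpolation=cv2.INTER_CUBIC)
t=cv2.imread('pics/t5.png')
w=cv2.imread('pics/w21.png')
cv2.imwrite('pics/fin.png',np.vstack([np.hstack([z(s0),z(s)]),np.hstack([cv2.resize(t,(400,300)),cv2.resize(w,(400,300))])]))"
```

```text
MARK [262.  28.] [250  19  26  19 235] r 0.0344 ang -26.1
[0.69382237 0.19173012 0.36406408] 27.0 [-0.25041382  0.20535798 -0.01328731]
qv 0.017683953653964947
bbox [ 241    0  122   81 4731] circle 0.5579975843429565 0.1291273683309555 0.04827829450368881
blue [262.77889447  29.36683417] 199 r 0.03178239193262751 ang -31.918398299788226
```

View pics/fin.png

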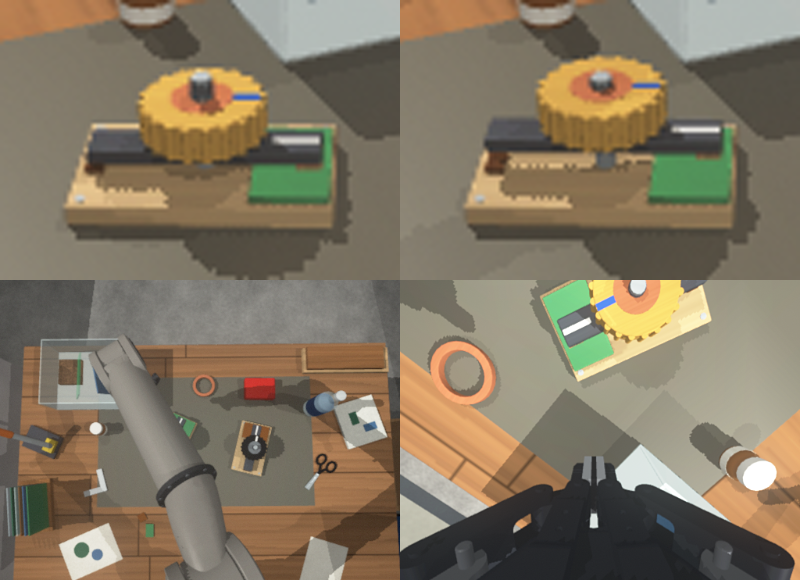

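The composite shows the mark in line with the white line. The strap and collar are up about 3 px, roughly 10 mm, which matches two turns. The pane is unmoved and the arm is clear of everything, so I'm handing in.

```bash
python3 -c "
from bench import *
print(hand_in())"
```

```text
the job is handed in; nothing more can be done
None
```

I turned the brass collar two full turns anticlockwise with a corner of the shut fingertips working in the knurl. I then backed the tool clear and handed the job in at about 27 s of the 64 s allowed.

- **Mark:** before I backed out, the blue mark was at −25.5° and the white line at −25.3°. Just after, the mark read −26.1°. A later fit read −31.9°, but the collar was cut off at the picture's edge, so I set that one aside.
- **Turn count:** the tracked mark positions add up to 720°.
- **Strap:** in the side view the strap and collar rose about 10 mm, as two turns should give, and the strap is off the glass.
- **Rest of the table:** the green pane, the black jig and the loose things look unmoved in the final pictures. I checked that by eye only.
- **Forces:** the forces read at the ends of moves stayed at or under about 13 N, and only the fingertips touched the collar.

**Slip:** partway through the second turn the fingertip rode over a few ridges and lost about 57° of travel. I refitted the collar centre, which was about 1 mm off, went in deeper and made the travel up. From there I checked the mark after each move.

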